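# Rinse cup onto the drying post

## Task

Take the metal rinse cup out of its sloping cradle, turn it mouth down and lower it over the upright post of the drying stand until its rim rests flat on the stand's ribs, then let go. Do not let the cup drop onto the stand, and leave the tin, pliers, scissors and clipper where they lie.

Things in the scene. Friction and masses are not known exactly. Their poses are not given: they have to be found in the camera images.
- cup: Bare-metal straight cup, no handle: 110 mm long, 60 mm outside, 54 mm inside diameter, 106 mm deep, closed end chamfered over 6 mm, 0.1 to 0.21 kg. Origin: centre of the closed end's outside; z axis along the centre line to the mouth. It starts in the cradle, mouth to the robot's right, 20 degrees below level. Its sides are free for a 60 mm wide grasp about 32 mm from the closed end.
- cup_mouth (a point): Centre of the cup's mouth, in the plane of the rim, 110 mm from the cup's origin; axes as the cup's.
- cradle: Fixed dark steel plate 56 x 118 x 8 mm with two sloping wire rails under the cup (within 24 mm of its centre line) and a 50 mm wide stop plate at the low edge of its rim. Origin under the centre, on the table; -y is level, to the low end, to the robot's right within 30 degrees. Cup's centre line: closed end 88 mm high at y = +53 mm, mouth 50 mm high at y = -50 mm. It lifts out straight up.
- stand: Fixed drying stand: round dark foot, 92 mm diameter, 12 mm high; four grey radial ribs on it, tops 20 mm above the table, from 15 to 43 mm off centre; upright grey post in the middle, 28 mm diameter, domed tip 95 mm above the table. Origin under the centre, on the table, z up. It stands to the left of the cradle.
- stand_seat (a point): Point on the post's axis at the height of the ribs' tops (20 mm above the table), where the centre of the mouth of a seated cup is, give or take the play of 13 mm. Around the work: a fixed bench grinder 260 mm high to the right of the cradle (from 0.08 m left of the robot's midline), a vice 110 mm high near the left front corner, wall and lamp mast on the left, the lamp's arm 0.65 m up.
- paste_tin: Bystander: flat round tin, 60 mm diameter, 24 mm high, origin under its centre.
- pliers: Bystander: combination pliers lying flat, 56 x 168 x 13 mm, origin under the centre.
- scissors: Bystander: scissors lying flat, 66 x 158 x 9 mm, origin under the centre.
- clipper: Bystander: grey hair clipper lying, 46 x 174 x 38 mm, origin under the centre.

How it is judged:
By the outcome, as a careful person would: the job done as asked, in the order asked, and still so for the second after the job is handed in, with the robot touching nothing.
It also fails if it takes over 40 s, if anything falls off the work surface, if the arm or the gripper's body presses on something with over 40 N, if the wrist force passes 120 N, or if a joint passes its speed limit or range.

## Robot

A 6-joint arm with a two-finger parallel gripper is mounted at the origin on a cart in front of the work surface, level with it; the furniture and walls round the work are solid. World frame = base frame: x ahead of the robot, y to its left, z up, the work surface at z = 0. Lengths are in m, angles in rad, forces in N, time in s.
With the tool pointing down it reaches from about 0.3 to 0.775 m from the base axis. Payload 14.6 kg.
Tool frame: the origin (TCP) lies at the very end of the fingers, on their centre line; the grasp point (between the pads) lies 19 mm behind it; y points along the fingers, z is the direction in which the jaws open and shut, and the axes are right-handed (so a half turn about y gives the same grasp; the last joint's range is limited). The gripper opens to 94 mm and grips with 3 to 60 N. Pads are 16 mm wide; open, the fingers measure 119 mm over their backs; the gripper's body (75 mm by 177 mm) begins 78 mm behind the grasp point.
Start: joints at [-1.361, 0.3, 1.521, -0, 1.321, -0.067], TCP at [0.15, -0.529, 0.205] pointing down, gripper open.
Joint ranges: [-3.03, 3.03], [-0.79, 2.21], [0.23, 2.52], [-1.04, 4.18], [0, 3.07], [-2.55, 2.55]. Speed limits (rad/s): [2.22, 2.22, 2.57, 3.14, 3.14, 3.14].

## Interface

Orientations are given as [roll, pitch, yaw] about the fixed x, y, z axes, in that order (R = Rz(yaw) Ry(pitch) Rx(roll)).
In Python, from station import get_obs, camera, job gives the robot as it stands.
- The arm moves only by the tool step_arm, never from a script. Its argument "targets" is a list of rows, each a list of 6 numbers: the shift along the tool's x, y, z in mm, then the turn, a rotation vector about the tool's x, y, z in degrees. In form: [[dx, dy, dz, rx, ry, rz], ...]. A call has 1 to 12 rows; each row shifts and turns the commanded pose from where the row before left it, along the tool's axes as they then stand; what a row does not reach is not made up. A row lasts 1/8 s, in which the tool goes at most 62.5 mm and 10.7 degrees, less where a joint would pass 70% of its speed; a pose out of reach is approached as far as the arm can. A call is refused whole if a number of a shift passes 62.5 or a number of a turn 10.7, either way. A call with a gripper value outside its range is refused whole. "gripper" is the opening, from -1 (shut) to 1 (fully open), set as the call begins (left out, the last holds). The fingers move at their own pace and stop on an object; "squeeze" is the grip in N (left out, the last holds). Time passes only in rows, so rows that do not move let the fingers close. It gives the time, the measured TCP pose, the force and the opening at its end, in the units of the state.
- get_obs(): the state, without advancing time (a new reading comes with each control period).
- camera(name): name is "scene" or "top" or "wrist"; returns a dict with "pixels" (384x512x3 uint8, red, green, blue), "intrinsics" (3x3 intrinsics, pixels), "R" (3x3) and "t" (3): a world point X has camera coordinates R X + t; the wrist camera has in their place "tool_from_camera" (4x4, takes a point from camera to tool coordinates, whose origin is the TCP and whose axes are the tool frame's). Camera axes: x right, y down, z forward; pixel columns grow to the right and rows downward; lengths in m; the calibration is good to about 2 mm. The wrist camera is an equidistant fisheye: a pixel r from the principal point sees the ray r / f radians off the axis. A picture is of the moment at which its call begins: read the wrist's pose just before it. There is no depth.
- job.hand_in(): hands the job in, once; it reports no verdict.
The state is a dict: "time_s": time; "qpos": joint angles; "joint_vel": joint speeds; "tau": joint torques, N m; "ee_pos": TCP position; "eef_rot": TCP orientation; "force": force on the tool from outside, world axes, zero at the start; "moment": the same for the moment, N m; "grip_width": finger opening in m.
Only numpy, scipy, OpenCV 4.12 (cv2) and the standard library are available. Lean on these libraries where they do the work, as an engineer would, in place of code of your own. Each camera call takes 0.05 s, during which the arm holds its last target.

## Working session

There is one attempt and no reset: what is moved stays moved. The work goes in short steps, Python scripts to look and compute and a tool call to move; the robot and the scene stay as the last step left them, time stands still between calls to the robot, and variables do not carry over. Pictures are saved under pics/ and viewed, and the job is handed in when it is done.

Besides the shell and the picture viewer there is one more tool, called after ">>>" in YAML: its name, and indented under it one key for each argument. step_arm: Moves the arm, as the interface text tells. Its arguments: {"type":"object","properties":{"targets":{"type":"array","items":{"type":"array","items":{"type":"number"}}},"gripper":{"type":"number"},"squeeze":{"type":"number"}},"required":["targets"]}

```bash
mkdir -p pics; ls
python3 - <<'E'
from station import get_obs,camera
import cv2
o=get_obs();print(o)
for n in("scene","top","wrist"):
    c=camera(n);cv2.imwrite(f"pics/{n}0.png",c["pixels"][:,:,::-1]);print(n,{k:v for k,v in c.items() if k!="pixels"})
E
```

```text
pics
{'time_s': 0.0, 'qpos': array([-1.36058064e+00,  3.00475595e-01,  1.52158508e+00, -8.61083983e-06,
        1.32071332e+00, -6.65903379e-02]), 'joint_vel': array([-7.83456830e-04,  1.15323849e-03,  2.73573329e-05,  1.84701864e-04,
        6.63961245e-04, -2.82579149e-04]), 'tau': array([ 4.66205471e-03, -5.31802726e+01, -3.52735984e+01,  7.09742121e-02,
        2.45187536e-02, -1.03048460e-04]), 'ee_pos': array([ 0.15025049, -0.52879989,  0.20488218]), 'eef_rot': array([-1.57197560e+00,  7.02855681e-05, -2.86478453e+00]), 'force': array([-0.586995  ,  0.92125727,  0.01650889]), 'moment': array([-0.03057429,  0.00729548,  0.01109062]), 'grip_width': 0.09403960631593038}
scene {'intrinsics': array([[426.43767018,   0.        , 253.09711387],
       [  0.        , 426.43767018, 193.61546243],
       [  0.        ,   0.        ,   1.        ]]), 'R': array([[-0.28071064, -0.95953902,  0.02205456],
       [-0.45184822,  0.11184442, -0.88505594],
       [ 0.84677903, -0.25840993, -0.46496191]]), 't': array([0.31631923, 0.28458668, 0.98821013])}
top {'intrinsics': array([[471.96224017, 
[... 207 characters left out ...]
9.88257668e-01, -8.99953711e-03, -1.52531277e-01],
       [ 1.52521504e-01,  1.76654110e-03, -9.88298573e-01]]), 't': array([0.17357625, 0.53997236, 1.14895738])}
wrist {'intrinsics': array([[297.31863964,   0.        , 256.67782625],
       [  0.        , 297.31863964, 193.0904669 ],
       [  0.        ,   0.        ,   1.        ]]), 'tool_from_camera': array([[ 8.83136522e-04,  9.57882316e-01,  2.87159692e-01,
        -8.54077578e-02],
       [-5.87625500e-04, -2.87159257e-01,  9.57882673e-01,
        -1.78665225e-01],
       [ 9.99999437e-01, -1.01468353e-03,  3.09275247e-04,
        -4.73809541e-04],
       [ 0.00000000e+00,  0.00000000e+00,  0.00000000e+00,
         1.00000000e+00]])}
```

View pics/scene0.png

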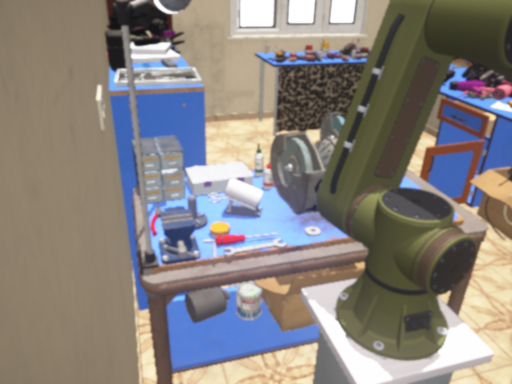

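View pics/top0.png

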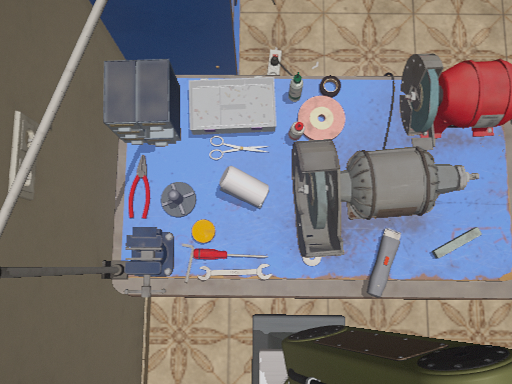

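View pics/wrist0.png

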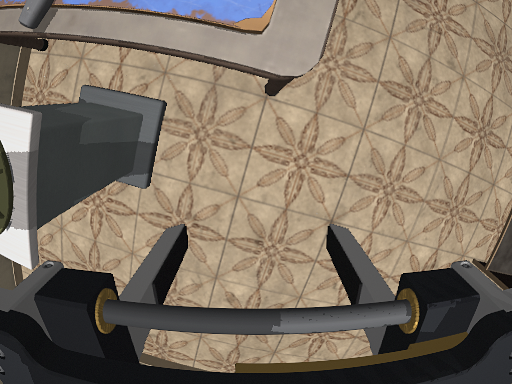

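Run:
```python
import cv2
a=cv2.imread("pics/top0.png");cv2.imwrite("pics/topz.png",cv2.resize(a[130:260,130:290],None,fx=5,fy=5-0.4,interpolation=cv2.INTER_CUBIC))
a=cv2.imread("pics/scene0.png");cv2.imwrite("pics/scz.png",cv2.resize(a[150:250,140:300],None,fx=5,fy=5,interpolation=cv2.INTER_CUBIC))
```

```text
(no output)
```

View pics/topz.png

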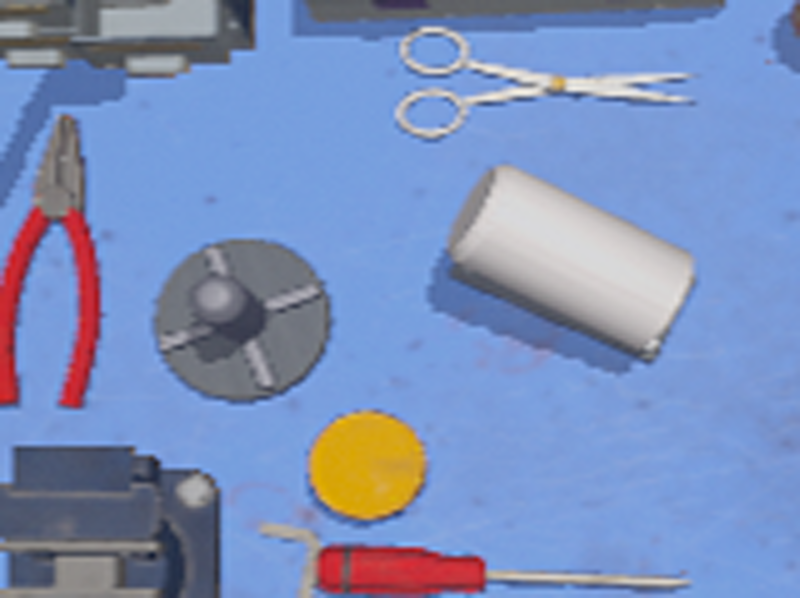

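View pics/scz.png

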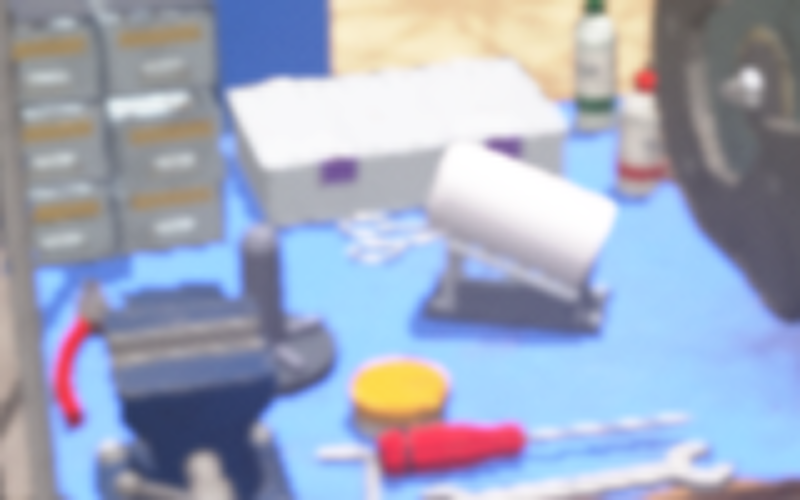

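```bash
cat > h.py <<'E'
import numpy as np,cv2
from station import get_obs,camera
from scipy.spatial.transform import Rotation as Ro
def ray(c,uv,z):
    K,R,t=c["intrinsics"],c["R"],c["t"];C=-R.T@t
    d=R.T@np.linalg.solve(K,[uv[0],uv[1],1.]);return C+d*(z-C[2])/d[2]
def proj(c,X):
    q=c["intrinsics"]@(c["R"]@np.asarray(X,float)+c["t"]);return q[:2]/q[2]
def comp(m,seed):
    n,l,s,_=cv2.connectedComponentsWithStats(m.astype(np.uint8));k=l[seed[1],seed[0]];return (l==k),s[k]
E
python3 - <<'E'
from h import *
c=camera("top");p=c["pixels"];hsv=cv2.cvtColor(p,cv2.COLOR_RGB2HSV)
S=hsv[...,1].astype(int)
m,s=comp(S<75,(244,187));print("cup",s)
cn=max(cv2.findContours(m.astype(np.uint8),0,1)[0],key=len)[:,0].astype(float)
r=cv2.minAreaRect(cn.astype(np.float32));print(r);
# axis: long side
box=cv2.boxPoints(r);e=box-np.roll(box,1,0);L=np.linalg.norm(e,axis=1);a=e[L.argmax()]/L.max()
if a[0]<0:a=-a
cen=np.array(r[0]);h=(L.max()+0)/2
A=ray(c,cen-a*(h+.5),.0654);B=ray(c,cen+a*(h+.5),.078)
d=(B-A)[:2];L2=np.linalg.norm(d);u=d/L2
print("L",L2,"yaw of -y dir",np.degrees(np.arctan2(u[1],u[0])),A,B)
o=(A[:2]+B[:2])/2+0*u  # center: y mid = (61.2-60.3)/2=0.45 towards +y
o=o+u*.00045
print("cradle",o,"width px",min(L))
m2,s2=comp((S<110)&(hsv[...,2]<215),(172,210));print("stand",s2)
cn=max(cv2.findContours(m2.astype(np.uint8),0,1)[0],key=len)
el=cv2.fitEllipse(cn);print(el,ray(c,el[0],.012))
g=(hsv[...,0]>18)&(hsv[...,0]<32)&(S>180);m3,s3=comp(g,(203,231));ys,xs=np.nonzero(m3);print("tin",ray(c,(xs.mean(),ys.mean()),.024),s3)
im=p[:,:,::-1].copy();im[m]=im[m]//2+np.array([0,0,127],np.uint8);im[m2]=im[m2]//2+np.array([0,127,0],np.uint8)
cv2.imwrite("pics/m.png",cv2.resize(im[130:260,130:290],None,fx=4,fy=4))
E
```

```text
cup [ 219  166   50   42 1242]
((243.60003662109375, 186.30001831054688), (48.746280670166016, 26.832815170288086), 26.56505012512207)
L 0.12418673158898703 yaw of -y dir -117.14072014482876 [0.57730681 0.25719431 0.0654    ] [0.52065562 0.14668193 0.078     ]
cradle [0.54877594 0.20153767] width px 26.832815
stand [160 182  36  35 991]
((177.92654418945312, 198.9158935546875), (34.27422332763672, 34.97898864746094), 64.32452392578125) [0.52418651 0.37177348 0.012     ]
tin [0.44221883 0.30372934 0.024     ] [193 220  21  22 380]
```

View pics/m.png

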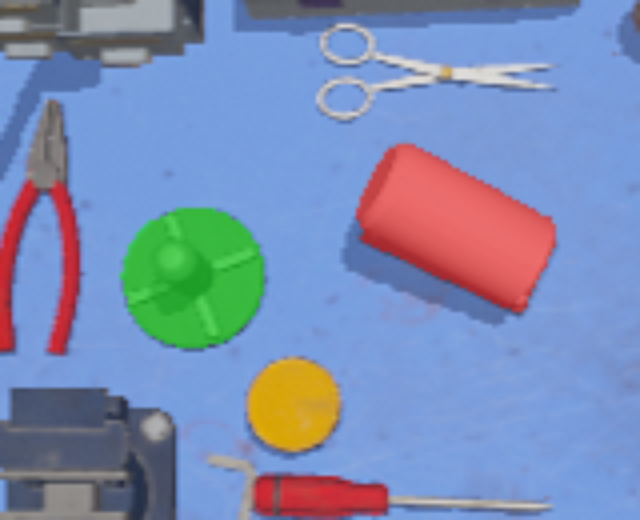

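Run:
```python
from h import *
c=camera("top")
for n,uv,z in [("mast",(120,270),0),("lamp a",(100,0),.65),("lamp b",(50,110),.65),("lamp c",(0,225),.65),("vice r",(173,235),.05),("vice top r far",(162,228),.11),("vice top l",(132,228),.11),("vice near r",(173,275),.02),("grinder edge",(293,145),.2),("grinder edge2",(303,250),.2),("tip",(173,189),.085),("case corner",(190,130),.05)]:
    print(n,ray(c,uv,z).round(3))
S=cv2.cvtColor(c["pixels"],cv2.COLOR_RGB2HSV)[...,1].astype(int)
m,s=comp(S<75,(244,187));ys,xs=np.nonzero(m)
C=np.cov(xs,ys);w,v=np.linalg.eigh(C);a=v[:,1];a*=np.sign(a[0]);print(np.degrees(np.arctan2(a[1],a[0])),xs.mean(),ys.mean())
P=np.c_[xs,ys]-[xs.mean(),ys.mean()];q=P@a;b=P@[-a[1],a[0]]
# side edges fit
E=[]
for k in np.arange(-17,17.1,2):
    sel=abs(q-k)<1;E.append((k,b[sel].min(),b[sel].max()))
E=np.array(E);print(np.polyfit(E[:,0],E[:,1],1),np.polyfit(E[:,0],E[:,2],1),q.min(),q.max())
cen=np.array([xs.mean(),ys.mean()])
A=ray(c,cen+a*(q.min()-.3),.0654);B=ray(c,cen+a*(q.max()+.3),.078);d=(B-A)[:2];print(A,B,np.linalg.norm(d),np.degrees(np.arctan2(d[1],d[0])))
```

```text
mast [0.342 0.515 0.   ]
lamp a [0.696 0.378 0.65 ]
lamp b [0.547 0.432 0.65 ]
lamp c [0.402 0.482 0.65 ]
vice r [0.429 0.375 0.05 ]
vice top r far [0.441 0.391 0.11 ]
vice top l [0.441 0.461 0.11 ]
vice near r [0.331 0.376 0.02 ]
grinder edge [0.621 0.09  0.2  ]
grinder edge2 [0.39 0.07 0.2 ]
tip [0.538 0.373 0.085]
case corner [0.697 0.341 0.05 ]
27.972068395911908 243.42028985507247 186.1755233494364
[ 8.52928444e-03 -1.28396796e+01] [-0.04835826 12.83658542] -24.269484530659028 24.82447808929329
[0.57864272 0.2563047  0.0654    ] [0.51932869 0.14725497 0.078     ] 0.12413700933721605 -118.54253319839111
```

>>> step_arm:
  targets:
    - [0, -55, 0, 0, 0, 0]
    - [0, -55, 0, 0, 0, 0]
    - [0, -50, 0, 0, 0, 0]
    - [-57.5, 0, -3, 0, -6, 0]
    - [-57.5, 0, -3, 0, -6, 0]
    - [-57.5, 0, -3, 0, -6, 0]
    - [-57.5, 0, -3, 0, -6, 0]
    - [-57.5, 0, -3, 0, -6, 0]
    - [-57.5, 0, -3, 0, -6, 0]
    - [-57.5, 0, -3, 0, -6, 0]
    - [-57.5, 0, -3, 0, -6, 0]
  gripper: 1
  squeeze: 40

```text
time_s: 1.62
ee_pos: [0.4948, -0.2407, 0.3651]
eef_rot: [-1.571, 0.0, -2.024]
force: [1.6, 0.4, 0.5]
grip_width: 0.094
```

Run:
```python
from h import *
o=get_obs();print(o['time_s'],o['qpos'].round(4),o['ee_pos'].round(4),o['eef_rot'].round(3),o['force'].round(1),np.hypot(*o['ee_pos'][:2]))
```

```text
1.625 [-0.5193  0.2373  1.2373  0.      1.6675 -0.0665] [ 0.4948 -0.2407  0.3651] [-1.571  0.    -2.024] [1.6 0.4 0.5] 0.5501740518635984
```

>>> step_arm:
  targets:
    - [-57.5, 0, -3, 0, -6, 0]
    - [-57.5, 0, -3, 0, -6, 0]
    - [-57.5, 0, -3, 0, -6, 0]
    - [-57.5, 0, -3, 0, -6, 0]
    - [-57.5, 0, -3, 0, -6, 0]
    - [-57.5, 0, -3, 0, -6, 0]
    - [-57.5, 0, -3, 0, -6, 0]
    - [-57.5, 0, -3, 0, -6, 0]
    - [0, 0, 0, 0, 0, 0]

```text
time_s: 2.75
ee_pos: [0.5094, 0.2078, 0.3654]
eef_rot: [-1.571, 0.0, -1.184]
force: [0.9, -0.3, -0.6]
grip_width: 0.0944
```

Run:
```python
from h import *
o=get_obs();print(o['time_s'],o['qpos'].round(4),o['ee_pos'].round(4),o['eef_rot'].round(3),o['force'].round(1))
c=camera("wrist");cv2.imwrite("pics/w1.png",c["pixels"][:,:,::-1])
c=camera("scene");cv2.imwrite("pics/s1.png",c["pixels"][:,:,::-1])
```

```text
2.75 [ 3.2050e-01  2.3710e-01  1.2370e+00  4.0000e-04  1.6676e+00 -6.6700e-02] [0.5094 0.2078 0.3654] [-1.571  0.    -1.184] [ 0.9 -0.3 -0.6]
```

View pics/w1.png

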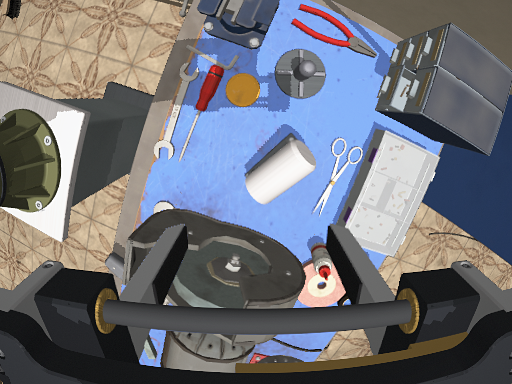

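View pics/s1.png

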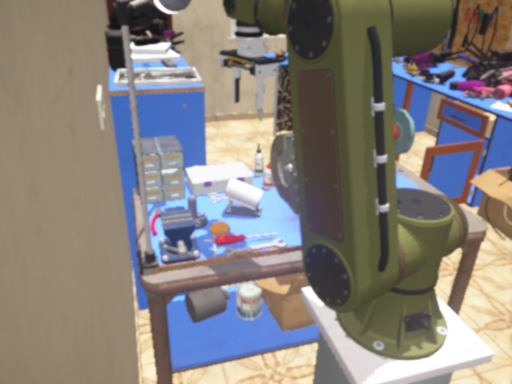

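```bash
cat >> h.py <<'E'
def wray(c,o,uv):
    """unit world rays and centre for wrist fisheye"""
    K=c["intrinsics"];uv=np.atleast_2d(uv);p=(uv-[K[0,2],K[1,2]])/K[0,0];r=np.linalg.norm(p,axis=1)+1e-12
    d=np.c_[p*(np.sin(r)/r)[:,None],np.cos(r)]
    T=c["tool_from_camera"];Rt=Ro.from_euler("xyz",o["eef_rot"]).as_matrix()
    return Rt@T[:3,3]+o["ee_pos"],(Rt@T[:3,:3]@d.T).T
def pray(c,uv):
    uv=np.atleast_2d(uv);d=np.c_[uv,np.ones(len(uv))]@np.linalg.inv(c["intrinsics"]).T@c["R"]
    return -c["R"].T@c["t"],d/np.linalg.norm(d,axis=1)[:,None]
def onz(C,d,z): return C+d*((z-C[2])/d[:,2])[:,None]
def cupaxis(m,f):
    cn=max(cv2.findContours(m.astype(np.uint8),0,1)[0],key=len)[:,0].astype(float)
    ys,xs=np.nonzero(m);cen=np.array([xs.mean(),ys.mean()]);w,v=np.linalg.eigh(np.cov(xs,ys));a=v[:,1]
    q=(cn-cen)@a;b=(cn-cen)@[-a[1],a[0]];L=q.max()-q.min();mid=(q.max()+q.min())/2
    N=[]
    for s in(1,-1):
        k=(abs(q-mid)<.27*L)&(s*b>0);P=cn[k]+s*.4*np.array([-a[1],a[0]])
        C,d=f(P);_,_,V=np.linalg.svd(d);n=V[2];n*=np.sign(n@f(cen+s*b[k][0]*2*np.array([-a[1],a[0]]))[1][0]);N.append(n)
    n=N[0]-N[1];n/=np.linalg.norm(n)
    ang=np.degrees(np.arccos(N[0]@-N[1]));
    return C,n,ang,[f(cen+a*(q.min()-.4))[1][0],f(cen+a*(q.max()+.4))[1][0]]
def report(C,n,ang,ex,name):
    # d=(cos20 cos y, cos20 sin y, -sin20), n.d=0
    from scipy.optimize import brentq
    f=lambda y:n@[np.cos(.349066)*np.cos(y),np.cos(.349066)*np.sin(y),-np.sin(.349066)]
    y=brentq(f,np.radians(-150),np.radians(-70))
    # point on plane at z=.069 (cup mid), lateral wrt (0.55,0.2)
    u=np.array([np.cos(y),np.sin(y)]);l=np.array([-u[1],u[0]])
    P0=np.array([.549,.2015,.0693]);k=n@(C-P0)/(n[:2]@l);print(name,"yaw",np.degrees(y).round(2),"tangent angle",ang.round(2),"axis pt",(P0[:2]+k*l).round(4))
E
python3 - <<'E'
from h import *
o=get_obs();c=camera("wrist");p=c["pixels"];hsv=cv2.cvtColor(p,cv2.COLOR_RGB2HSV);S=hsv[...,1].astype(int);V=hsv[...,2].astype(int)
m,s=comp((S<75),(280,170));print(s)
r=cupaxis(m,lambda P:wray(c,o,P));report(*r,"wrist")
for e in r[3]:
    for z in(.0654,.078):print(z,onz(r[0],e[None],z)[0].round(4))
m2,s2=comp((S<110)&(V<205),(290,90));print(s2)
cn=max(cv2.findContours(m2.astype(np.uint8),0,1)[0],key=len)[:,0].astype(float)
C,d=wray(c,o,cn);P=onz(C,d,.012)[:,:2];(x,y),rr=cv2.minEnclosingCircle(P.astype(np.float32));print("stand",x,y,rr)
el=cv2.fitEllipse(P.astype(np.float32));print(el)
im=p[:,:,::-1].copy();im[m]=im[m]//2+np.array([0,0,127],np.uint8);im[m2]=im[m2]//2+np.array([0,127,0],np.uint8)
cv2.imwrite("pics/m1.png",cv2.resize(im[30:220,200:360],None,fx=4,fy=3))
cv2.imwrite("pics/w1z.png",cv2.resize(p[30:220,200:360,::-1],None,fx=3,fy=3))
c=camera("top");S=cv2.cvtColor(c["pixels"],cv2.COLOR_RGB2HSV)[...,1].astype(int)
cv2.imwrite("pics/t1.png",c["pixels"][:,:,::-1])
m,s=comp(S<75,(234,187));print(s)
if s[4]<3000: report(*cupaxis(m,lambda P:pray(c,P)),"top")
E
```

```text
[ 245  131   71   72 2843]Traceback (most recent call last):
  File "<stdin>", line 4, in <module>
  File "h.py", line 36, in report
    y=brentq(f,np.radians(-150),np.radians(-70))
    r = _zeros._brentq(f, a, b, xtol, rtol, maxiter, args, full_output, disp)
ValueError: f(a) and f(b) must have different signs
```

```bash
sed -i 's/cen+s\*b\[k\]\[0\]\*2/cen+s*60/' h.py
python3 - <<'E'
from h import *
o=get_obs();c=camera("wrist");p=c["pixels"];hsv=cv2.cvtColor(p,cv2.COLOR_RGB2HSV);S=hsv[...,1].astype(int);V=hsv[...,2].astype(int)
m,s=comp((S<75),(280,170));print(s)
r=cupaxis(m,lambda P:wray(c,o,P));report(*r,"wrist")
for e in r[3]:
    for z in(.0654,.078):print(z,onz(r[0],e[None],z)[0].round(4))
m2,s2=comp((S<110)&(V<205),(290,90));print(s2)
cn=max(cv2.findContours(m2.astype(np.uint8),0,1)[0],key=len)[:,0].astype(float)
C,d=wray(c,o,cn);P=onz(C,d,.012)[:,:2];(x,y),rr=cv2.minEnclosingCircle(P.astype(np.float32));print("stand",x,y,rr)
el=cv2.fitEllipse(P.astype(np.float32));print(el,C)
im=p[:,:,::-1].copy();im[m]=im[m]//2+np.array([0,0,127],np.uint8);im[m2]=im[m2]//2+np.array([0,127,0],np.uint8)
cv2.imwrite("pics/m1.png",np.hstack([cv2.resize(im[30:220,220:350],None,fx=3,fy=3),cv2.resize(p[30:220,220:350,::-1],None,fx=3,fy=3)]))
c=camera("top");S=cv2.cvtColor(c["pixels"],cv2.COLOR_RGB2HSV)[...,1].astype(int)
cv2.imwrite("pics/t1.png",c["pixels"][:,:,::-1])
c["pixels"]=cv2.imread("pics/top0.png")[:,:,::-1];S=cv2.cvtColor(c["pixels"].copy(),cv2.COLOR_RGB2HSV)[...,1].astype(int)
m,s=comp(S<75,(244,187));report(*cupaxis(m,lambda P:pray(c,P)),"top")
E
```

```text
[ 245  131   71   71 2842]
wrist yaw -113.28 tangent angle 10.34 axis pt [0.5499 0.2011]
0.0654 [0.5796 0.2581 0.0654]
0.078 [0.577  0.2588 0.078 ]
0.0654 [0.5236 0.1462 0.0654]
0.078 [0.5224 0.1498 0.078 ]
[ 274   46   52   50 1993]
stand 0.5270046591758728 0.3721705377101898 0.04597418010234833
((0.5268705487251282, 0.37219110131263733), (0.08942949771881104, 0.09002058207988739), 0.6704021692276001) [0.48070892 0.28322243 0.54400791]
top yaw -113.62 tangent angle 4.34 axis pt [0.5493 0.2014]
```

View pics/m1.png

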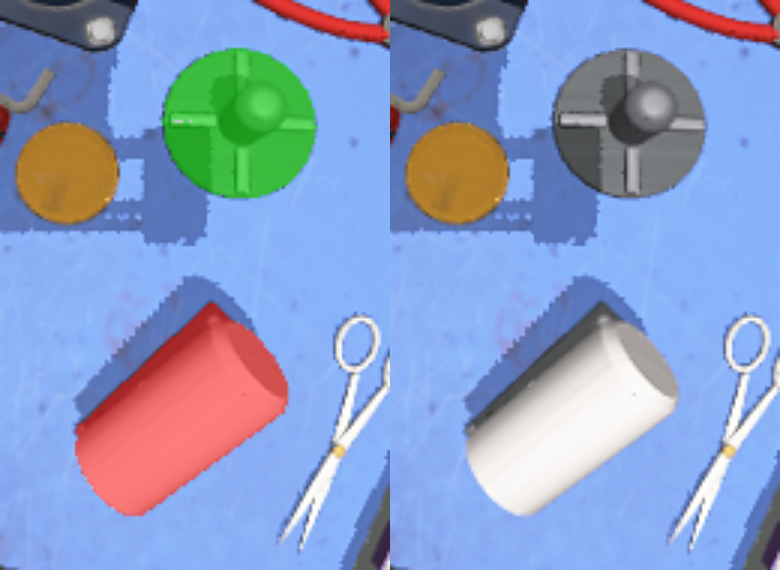

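Run:
```python
from h import *
o=get_obs();c=camera("wrist");p=c["pixels"];hsv=cv2.cvtColor(p,cv2.COLOR_RGB2HSV);S=hsv[...,1].astype(int);V=hsv[...,2].astype(int)
for t in(115,130,145):
    m,s=comp((S<75)&(V>t),(280,170));
    r=cupaxis(m,lambda P:wray(c,o,P));report(*r,"wrist%d"%t)
A=onz(*wray(c,o,[[278,164]]),.0)
c=camera("top")
c["pixels"]=cv2.imread("pics/top0.png")[:,:,::-1];h=cv2.cvtColor(c["pixels"].copy(),cv2.COLOR_RGB2HSV);S=h[...,1].astype(int);V=h[...,2].astype(int)
for t in(115,130,145):
    m,s=comp((S<75)&(V>t),(244,187));report(*cupaxis(m,lambda P:pray(c,P)),"top")
```

```text
wrist115 yaw -114.66 tangent angle 7.74 axis pt [0.5532 0.1996]
wrist130 yaw -115.03 tangent angle 7.29 axis pt [0.5537 0.1993]
wrist145 yaw -115.03 tangent angle 7.16 axis pt [0.5542 0.1991]
top yaw -114.94 tangent angle 2.9 axis pt [0.552  0.2001]
top yaw -115.12 tangent angle 2.82 axis pt [0.5526 0.1998]
top yaw -115.19 tangent angle 2.76 axis pt [0.5535 0.1994]
```

```bash
cat >> h.py <<'E'
def obsT(o):
    T=np.eye(4);T[:3,:3]=Ro.from_euler("xyz",o["eef_rot"]).as_matrix();T[:3,3]=o["ee_pos"];return T
def plan(T0,T1,n=None):
    from scipy.linalg import logm
    D=np.linalg.inv(T0)@T1;w=np.degrees(np.linalg.norm(Ro.from_matrix(D[:3,:3]).as_rotvec()));d=np.linalg.norm(D[:3,3])*1e3
    if n is None:n=int(np.ceil(max(w/9.,d/50.,1)))
    rv=Ro.from_matrix(D[:3,:3]).as_rotvec()/n;Rs=Ro.from_rotvec(rv).as_matrix()
    A=sum(np.linalg.matrix_power(Rs,k) for k in range(n));s=np.linalg.solve(A,D[:3,3])
    row=np.r_[(s*1e3).round(1),np.degrees(rv).round(2)]
    T=T0.copy()
    for k in range(n):T=app(T,row)
    print(n,"x",row.tolist(),"end err mm",((T-T1)[:3,3]*1e3).round(1),"w",w.round(1),"d",d.round(1));return T
def app(T,row):
    M=np.eye(4);M[:3,3]=np.array(row[:3])/1e3;M[:3,:3]=Ro.from_rotvec(np.radians(row[3:])).as_matrix();return T@M
def pose(y,z,p):
    T=np.eye(4);y=y/np.linalg.norm(y);z=z/np.linalg.norm(z);T[:3,:3]=np.c_[np.cross(y,z),y,z];T[:3,3]=p;return T
yaw=np.radians(-115);u=np.array([np.cos(yaw),np.sin(yaw),0]);l=np.array([-u[1],u[0],0])
Z=np.array([0,0,1.])
def grasp(G,beta=20,back=0.):
    b=np.radians(beta);y=-np.cos(b)*Z+np.sin(b)*u;return pose(y,l,np.array(G)+y*(.019-back))
def hold(M,head,lean=50,back=0.,dist=.078):
    """cup mouth-down with mouth centre M; tool heading deg"""
    h=np.radians(head);H=np.array([np.cos(h),np.sin(h),0]);a=np.radians(lean);y=-np.cos(a)*Z+np.sin(a)*H
    return pose(y,np.cross(Z,-H)*1.0,np.array(M)+dist*Z+y*(.019-back))
E
python3 - <<'E'
from h import *
o=get_obs();G=np.array([.5622,.2210,.077]);T0=obsT(o)
print(T0.round(3));T1=grasp(G,back=.12);print(T1.round(3))
T=plan(T0,T1);plan(T,grasp(G))
print(hold([.526,.372,.02],65)[:3].round(3))
E
```

```text
[[ 0.371 -0.     0.929  0.511]
 [-0.929 -0.     0.371  0.204]
 [ 0.    -1.    -0.     0.365]
 [ 0.     0.     0.     1.   ]]
[[-0.397 -0.145  0.906  0.577]
 [-0.852 -0.31  -0.423  0.252]
 [ 0.342 -0.94   0.     0.172]
 [ 0.     0.     0.     1.   ]]
6 x [-12.4, 30.6, 13.1, -1.36, 7.71, -3.15] end err mm [-0.  -0.   0.3] w 50.6 d 210.0
3 x [-0.1, 40.1, -0.0, -0.0, 0.0, 0.01] end err mm [ 0.1  0.1 -0.1] w 0.0 d 120.2
[[-0.272  0.324  0.906  0.532]
 [-0.583  0.694 -0.423  0.385]
 [-0.766 -0.643  0.     0.086]]
```

>>> step_arm:
  targets:
    - [-12.4, 30.6, 13.1, -1.4, 7.7, -3.2]
    - [-12.4, 30.6, 13.1, -1.4, 7.7, -3.2]
    - [-12.4, 30.6, 13.1, -1.4, 7.7, -3.2]
    - [-12.4, 30.6, 13.1, -1.4, 7.7, -3.2]
    - [-12.4, 30.6, 13.1, -1.4, 7.7, -3.2]
    - [-12.4, 30.6, 13.1, -1.4, 7.7, -3.2]
    - [0, 0, 0, 0, 0, 0]

```text
time_s: 3.98
ee_pos: [0.5758, 0.252, 0.1684]
eef_rot: [-1.577, -0.36, -2.003]
force: [-0.5, 0.3, 0.8]
grip_width: 0.0941
```

Run:
```python
from h import *
o=get_obs();print(o['time_s'],o['qpos'].round(3),o['ee_pos'].round(4),o['eef_rot'].round(3),o['force'].round(1))
G=np.array([.5622,.2210,.077]);plan(obsT(o),grasp(G))
c=camera("wrist");p=c["pixels"];cv2.imwrite("pics/w2.png",p[:,:,::-1])
hsv=cv2.cvtColor(p,cv2.COLOR_RGB2HSV);S=hsv[...,1].astype(int);V=hsv[...,2].astype(int)
np.save("w2.npy",p)
```

```text
3.975 [ 0.449  0.694  1.069 -0.222  1.663  0.893] [0.5758 0.252  0.1684] [-1.577 -0.36  -2.003] [-0.5  0.3  0.8]
3 x [-0.1, 38.8, 0.4, 0.09, 0.07, 0.22] end err mm [-0.  -0.   0.1] w 0.7 d 116.5
```

View pics/w2.png

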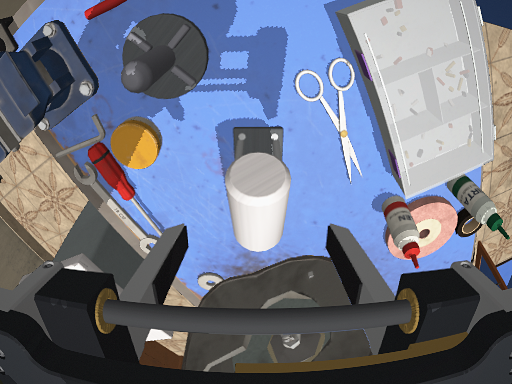

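Run:
```python
from h import *
o=get_obs();c=camera("wrist");p=c["pixels"]
hsv=cv2.cvtColor(p,cv2.COLOR_RGB2HSV);S=hsv[...,1].astype(int);V=hsv[...,2].astype(int)
m,s=comp((S<75)&(V>135),(258,215));print(s);report(*cupaxis(m,lambda P:wray(c,o,P)),"w")
print("closed centre",onz(*wray(c,o,[[258,173],[258,176]]),.088))
print("pred",[.5525+.423*.053,.2003+.906*.053])
ry,rx=np.nonzero(m);k=ry<ry.min()+1;print("top edge",ry.min(),rx[k].mean(),onz(*wray(c,o,[[rx[k].mean(),ry.min()-.5]]),.059)[0],"pred",[.5525+.423*.0576,.2003+.906*.0576])
cv2.imwrite("pics/w2z.png",cv2.resize(p[110:270,200:320,::-1],None,fx=4,fy=3.7))
```

```text
[ 225  152   65   99 5038]
w yaw -114.68 tangent angle 20.67 axis pt [0.5528 0.1998]
closed centre [[0.57635591 0.24941491 0.088     ]
 [0.57501434 0.24649331 0.088     ]]
pred [0.574919, 0.248318]
top edge 152 257.5 [0.57832482 0.25481277 0.059     ] pred [0.5768648, 0.2524856]
```

View pics/w2z.png

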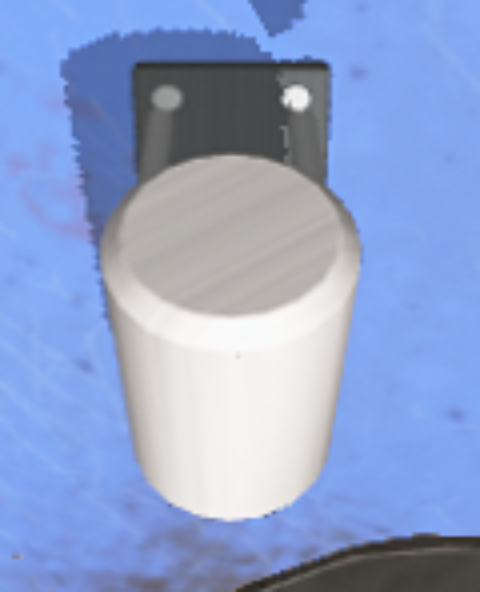

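>>> step_arm:
  targets:
    - [0, 39, 0.4, 0, 0, 0.2]
    - [0, 39, 0.4, 0, 0, 0.2]
    - [0, 38.5, 0.4, 0, 0, 0.2]
    - [0, 0, 0, 0, 0, 0]

```text
time_s: 4.58
ee_pos: [0.5594, 0.2153, 0.0633]
eef_rot: [-1.574, -0.345, -2.003]
force: [-0.3, -0.5, -0.4]
grip_width: 0.0942
```

Run:
```python
from h import *
o=get_obs();print(o['time_s'],o['qpos'].round(3),o['ee_pos'].round(4),o['eef_rot'].round(3),o['force'].round(1))
G=np.array([.5622,.2210,.077]);plan(obsT(o),grasp(G),1)
c=camera("wrist");p=c["pixels"];cv2.imwrite("pics/w3.png",p[:,:,::-1])
```

```text
4.575 [ 0.407  0.714  1.286 -0.229  1.409  0.908] [0.5594 0.2153 0.0633] [-1.574 -0.345 -2.003] [-0.3 -0.5 -0.4]
1 x [-1.3, 4.0, 0.1, 0.09, 0.23, -0.21] end err mm [ 0.  0. -0.] w 0.3 d 4.2
```

View pics/w3.png

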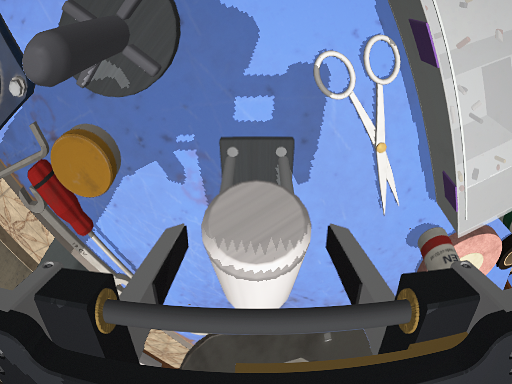

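>>> step_arm:
  targets:
    - [-1, 2, 0, 0, 0, 0]
    - [0, 0, 0, 0, 0, 0]

```text
time_s: 4.88
ee_pos: [0.5608, 0.2169, 0.0619]
eef_rot: [-1.571, -0.343, -2.004]
force: [-0.6, -0.4, 0.2]
grip_width: 0.0942
```

>>> step_arm:
  targets:
    - [0, 0, 0, 0, 0, 0]
    - [0, 0, 0, 0, 0, 0]
    - [0, 0, 0, 0, 0, 0]
    - [0, 0, 0, 0, 0, 0]
  gripper: -1
  squeeze: 40

```text
time_s: 5.38
ee_pos: [0.56, 0.2164, 0.0605]
eef_rot: [-1.573, -0.345, -2.004]
force: [-1.9, 0.0, 2.8]
grip_width: 0.0587
```

Run:
```python
from h import *
o=get_obs();print(o['time_s'],o['qpos'].round(3),o['ee_pos'].round(4),o['eef_rot'].round(3),o['force'].round(1),o['moment'].round(2),o['grip_width'])
G=np.array([.5622,.2210,.077]);T=obsT(o);print((T@[0,-.019,0,1])[:3])
```

```text
5.375 [ 0.409  0.72   1.284 -0.229  1.406  0.911] [0.56   0.2164 0.0605] [-1.573 -0.345 -2.004] [-1.9  0.   2.8] [-0.33  0.18 -0.05] 0.058671127225654644
[0.56272059 0.22222052 0.0784002 ]
```

>>> step_arm:
  targets:
    - [3.4, -9.4, 0, 0, 0, 0]
    - [10, -28, 0, 0, 0, 0]
    - [13.5, -37.5, 0, 0, 0, 0]
    - [13.5, -37.5, 0, 0, 0, 0]
    - [13.5, -37.5, 0, 0, 0, 0]
    - [0, 0, 0, 0, 0, 0]
    - [0, 0, 0, 0, 0, 0]

```text
time_s: 6.25
ee_pos: [0.5601, 0.216, 0.2189]
eef_rot: [-1.574, -0.346, -2.004]
force: [0.8, -0.0, -2.5]
grip_width: 0.0579
```

Run:
```python
from h import *
o=get_obs();print(o['time_s'],o['qpos'].round(3),o['ee_pos'].round(4),o['eef_rot'].round(3),o['force'].round(1),o['moment'].round(2),o['grip_width'])
c=camera("wrist");p=c["pixels"];cv2.imwrite("pics/w4.png",p[:,:,::-1])
c=camera("scene");cv2.imwrite("pics/s4.png",c["pixels"][100:260,130:330,::-1].repeat(3,0).repeat(3,1))
T0=obsT(o)
for head in(65,80,95):
    print(head);plan(T0,hold([.526,.372,.15],head,50))
```

```text
6.25 [ 0.408  0.577  1.134 -0.228  1.691  0.844] [0.5601 0.216  0.2189] [-1.574 -0.346 -2.004] [ 0.8 -0.  -2.5] [ 0.22 -0.18 -0.05] 0.05789742026452079
65
8 x [-18.4, 3.9, -12.1, 0.02, 0.01, 8.73] end err mm [-0.3 -0.1  0.1] w 69.8 d 171.5
80
8 x [-19.7, 4.5, -10.5, -0.5, -1.91, 8.68] end err mm [-0.2 -0.1 -0.2] w 71.2 d 173.2
95
9 x [-18.6, 4.5, -7.7, -0.9, -3.41, 7.57] end err mm [0.4 0.2 0.1] w 75.2 d 174.1
```

View pics/w4.png

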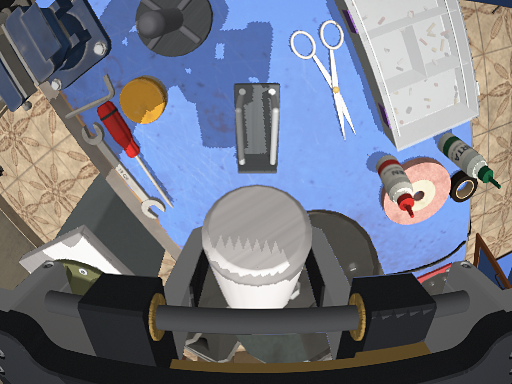

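View pics/s4.png

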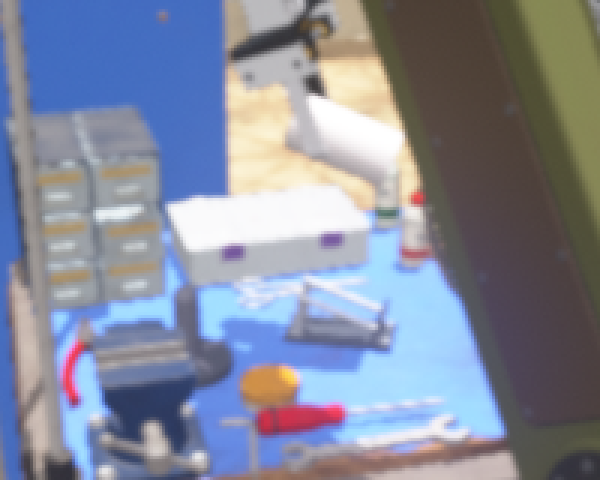

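>>> step_arm:
  targets:
    - [-19.7, 4.5, -10.5, -0.5, -1.9, 8.7]
    - [-19.7, 4.5, -10.5, -0.5, -1.9, 8.7]
    - [-19.7, 4.5, -10.5, -0.5, -1.9, 8.7]
    - [-19.7, 4.5, -10.5, -0.5, -1.9, 8.7]

```text
time_s: 6.85
ee_pos: [0.5489, 0.3022, 0.1931]
eef_rot: [-1.614, 0.269, -1.887]
force: [1.3, 0.7, -1.5]
grip_width: 0.0584
```

Run:
```python
from h import *
o=get_obs();print(o['time_s'],o['qpos'].round(3),o['ee_pos'].round(4),o['eef_rot'].round(3),o['force'].round(1),o['moment'].round(2),o['grip_width'])
```

```text
6.85 [0.342 0.396 1.445 0.259 1.181 0.567] [0.5489 0.3022 0.1931] [-1.614  0.269 -1.887] [ 1.3  0.7 -1.5] [-0.18 -0.02  0.03] 0.05836120087135434
```

>>> step_arm:
  targets:
    - [-19.7, 4.5, -10.5, -0.5, -1.9, 8.7]
    - [-19.7, 4.5, -10.5, -0.5, -1.9, 8.7]
    - [-19.7, 4.5, -10.5, -0.5, -1.9, 8.7]
    - [-19.7, 4.5, -10.5, -0.5, -1.9, 8.7]
    - [0, 0, 0, 0, 0, 0]
    - [0, 0, 0, 0, 0, 0]

```text
time_s: 7.6
ee_pos: [0.5289, 0.3859, 0.2162]
eef_rot: [-1.571, 0.873, -1.748]
force: [0.8, -0.1, -1.7]
grip_width: 0.0584
```

Run:
```python
from h import *
o=get_obs();print(o['time_s'],o['qpos'].round(3),o['ee_pos'].round(4),o['eef_rot'].round(3),o['force'].round(1),o['moment'].round(2),o['grip_width'])
T=obsT(o);print(plan(T,hold([.526,.372,.15],80,50),1).round(3));print(T.round(3))
for n in("wrist","scene","top"):
    c=camera(n);np.save(f"{n}5.npy",c["pixels"]);p=c["pixels"]
    cv2.imwrite(f"pics/{n}5.png",p[:,:,::-1] if n=="wrist" else cv2.resize(p[100:260,120:320,::-1],None,fx=3.5,fy=3.5))
```

```text
7.6 [ 0.284  0.333  1.688  1.011  0.944 -0.095] [0.5289 0.3859 0.2162] [-1.571  0.873 -1.748] [ 0.8 -0.1 -1.7] [-0.6   0.07  0.04] 0.05835010091109008
1 x [0.1, 0.5, -0.5, -0.08, -0.09, -0.01] end err mm [-0. -0.  0.] w 0.1 d 0.7
[[-0.112  0.133  0.985  0.528]
 [-0.633  0.754 -0.174  0.386]
 [-0.766 -0.643  0.     0.216]
 [ 0.     0.     0.     1.   ]]
[[-0.113  0.134  0.984  0.529]
 [-0.633  0.754 -0.176  0.386]
 [-0.766 -0.643 -0.     0.216]
 [ 0.     0.     0.     1.   ]]
```

View pics/wrist5.png

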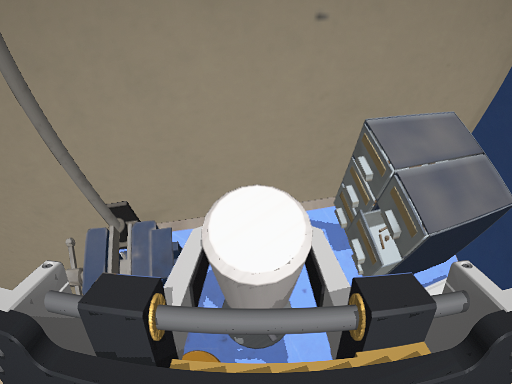

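View pics/scene5.png

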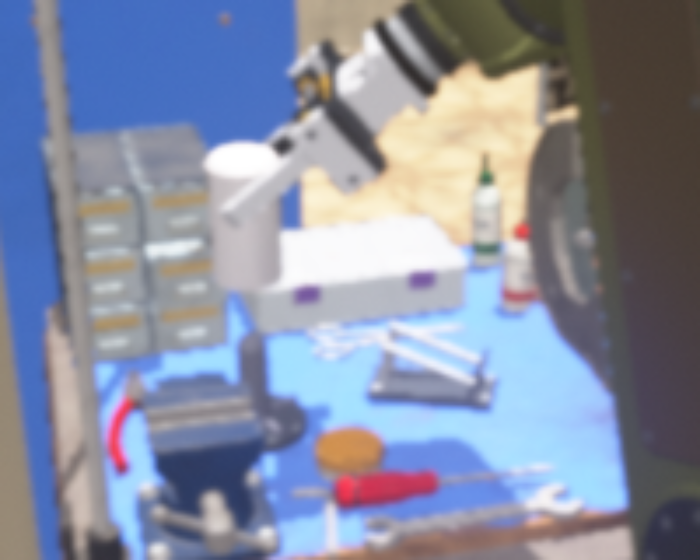

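View pics/top5.png

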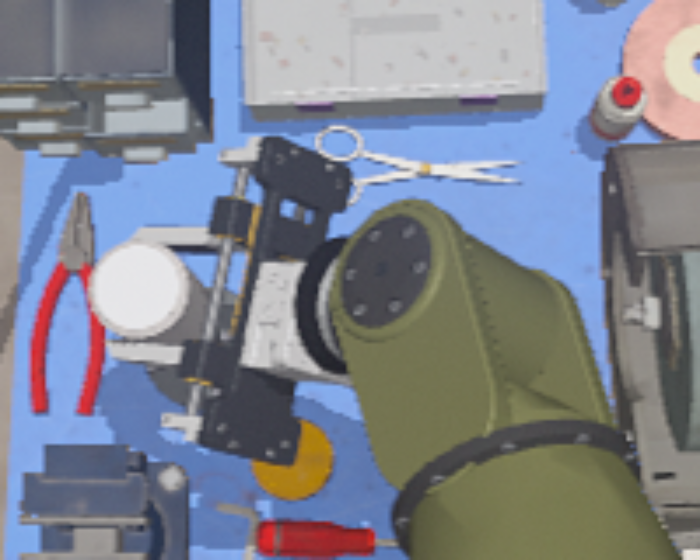

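Run:
```python
from h import *
o=get_obs();t=camera("top");w=camera("wrist");s=camera("scene")
def masks(p):
    h=cv2.cvtColor(p,cv2.COLOR_RGB2HSV);return h[...,1].astype(int),h[...,2].astype(int)
p=t["pixels"];S,V=masks(p);m,st=comp((S<40)&(V>200),(159,182));print("top",st)
cn=max(cv2.findContours(m.astype(np.uint8),0,1)[0],key=len);el=cv2.fitEllipse(cn);print(el)
print("top cup centre",[ (z,onz(*pray(t,[el[0]]),z)[0][:2].round(4)) for z in (.254,.26)])
# seat image of closed end: wrist disc
p=w["pixels"];S,V=masks(p);m,st=comp((S<40)&(V>200),(259,232));print("wrist",st)
cn=max(cv2.findContours(m.astype(np.uint8),0,1)[0],key=len)[:,0];C,d=wray(w,o,cn.astype(float));P=onz(C,d,.257)[:,:2].astype(np.float32)
print(cv2.fitEllipse(P),cv2.minEnclosingCircle(P))
# scene: side edges
p=s["pixels"];S,V=masks(p);seed=(120+245*10//35,100+220*10//35);m,st=comp((S<60)&(V>135),seed);print("scene",st,seed)
im=p[:,:,::-1].copy();im[m]=(0,0,255);cv2.imwrite("pics/sm5.png",cv2.resize(im[120:200,150:300],None,fx=5,fy=5,interpolation=0))
for v in range(148,180,4):
    x=np.nonzero(m[v])[0];print(v,x.min(),x.max(),end="; ")
for z in(.2,.1):print(proj(s,[.526,.372,z]))
print("scene mouth pred",proj(s,[.526,.372,.15]),proj(s,[.526,.372,.26]))
```

```text
top [145 165  34  31 617]
((161.490478515625, 179.673095703125), (24.63681983947754, 35.1340446472168), 50.00849151611328)
top cup centre [(0.254, array([0.5306, 0.368 ])), (0.26, array([0.5295, 0.3668]))]
wrist [  164   185   186   121 10841]
((0.5252322554588318, 0.3606323301792145), (0.07371698319911957, 0.08095882833003998), 116.6004638671875) ((0.5240715742111206, 0.3537900447845459), 0.047357574105262756)
scene [   64     0   213   329 26353] (190, 162)
148 71 253; 152 69 263; 156 70 268; 160 74 267; 164 78 265; 168 78 267; 172 79 271; 176 86 272; [190.09162368 163.29336369]
[191.63232031 193.62043401]
scene mouth pred [190.87609878 178.73497042] [189.11067831 143.98443653]
```

View pics/sm5.png

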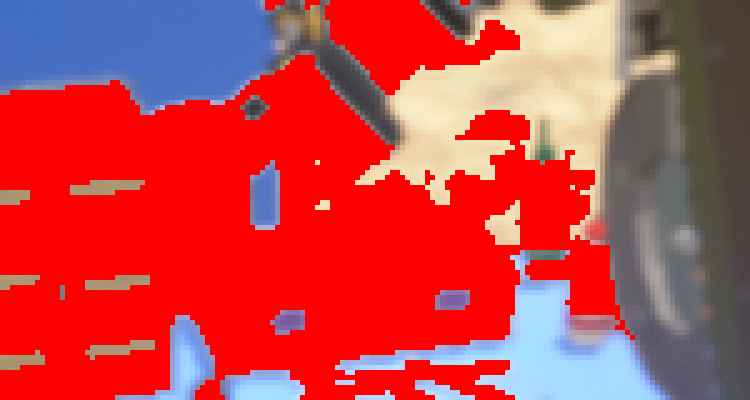

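Run:
```python
from h import *
o=get_obs();t=camera("top");w=camera("wrist")
p=np.load("top5.npy");print(p[182,138:190].tolist()[:52:2])
g=cv2.cvtColor(p,cv2.COLOR_RGB2GRAY);
for th in (215,225,235):
    m,st=comp(g>th,(159,182));print(th,st)
    cn=max(cv2.findContours(m.astype(np.uint8),0,1)[0],key=len);el=cv2.fitEllipse(cn);print(el[:2],onz(*pray(t,[el[0]]),.258)[0][:2])
p=np.load("wrist5.npy");g=cv2.cvtColor(p,cv2.COLOR_RGB2GRAY)
for th in (225,235,245):
    m,st=comp(g>th,(259,225));print(th,st)
    cn=max(cv2.findContours(m.astype(np.uint8),0,1)[0],key=len)[:,0];C,d=wray(w,o,cn.astype(float));P=onz(C,d,.257)[:,:2].astype(np.float32);print(cv2.fitEllipse(P)[:2])
p=np.load("scene5.npy");cv2.imwrite("pics/sz.png",cv2.resize(p[135:235,165:245,::-1],None,fx=7,fy=6,interpolation=0))
```

```text
[[122, 156, 221], [135, 173, 237], [134, 175, 240], [189, 74, 112], [202, 202, 200], [231, 230, 233], [229, 229, 232], [229, 229, 232], [229, 229, 232], [230, 229, 232], [229, 229, 232], [229, 229, 232], [230, 230, 232], [230, 229, 232], [229, 229, 232], [230, 230, 232], [231, 232, 233], [209, 204, 203], [139, 136, 137], [125, 122, 123], [109, 108, 109], [118, 118, 121], [152, 152, 157], [91, 103, 139], [133, 173, 240], [174, 172, 198]]
215 [147 170  25  24 460]
((158.59161376953125, 181.54904174804688), (22.74284553527832, 23.9705753326416)) [0.52588723 0.37306553]
225 [148 170  23  24 430]
((158.7539520263672, 181.53579711914062), (21.992475509643555, 23.09773063659668)) [0.52591805 0.3727313 ]
235 [     0      0    512    384 196597]
((255.5, 191.5), (445.6497497558594, 616.610595703125)) [0.50690707 0.17273561]
225 [ 208  186  104   98 7875]
((0.5280420184135437, 0.3714904189109802), (0.05295673757791519, 0.056826792657375336))
235 [ 209  186   97   98 7190]
((0.5281484723091125, 0.37262314558029175), (0.04966604709625244, 0.05578169971704483))
245 [ 209  186   96   87 6476]
((0.5277381539344788, 0.3745113015174866), (0.04990199953317642, 0.05020352452993393))
```

View pics/sz.png

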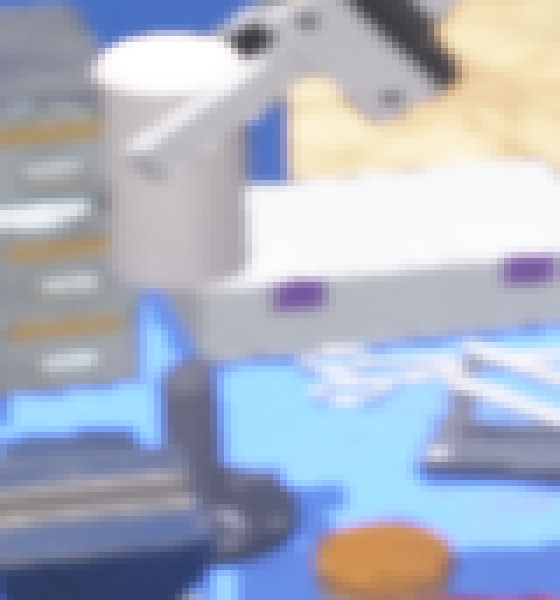

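>>> step_arm:
  targets:
    - [15.3, 12.9, 0, 0, 0, 0]
    - [15.3, 12.9, 0, 0, 0, 0]
    - [15.3, 12.9, 0, 0, 0, 0]
    - [0, 0, 0, 0, 0, 0]

```text
time_s: 8.5
ee_pos: [0.5284, 0.3866, 0.1553]
eef_rot: [-1.574, 0.875, -1.749]
force: [-0.8, -0.1, -1.8]
grip_width: 0.0581
```

Run:
```python
from h import *
o=get_obs();print(o['time_s'],o['qpos'].round(3),o['ee_pos'].round(4),o['eef_rot'].round(3),o['force'].round(1),o['moment'].round(2),o['grip_width'])
for n in("scene",):
    c=camera(n);p=c["pixels"]
    cv2.imwrite(f"pics/{n}6.png",cv2.resize(p[135:235,165:265,::-1],None,fx=6,fy=6,interpolation=2))
```

```text
8.5 [ 0.284  0.418  1.735  1.102  0.881 -0.24 ] [0.5284 0.3866 0.1553] [-1.574  0.875 -1.749] [-0.8 -0.1 -1.8] [-0.57 -0.01 -0.05] 0.05806208596914847
```

View pics/scene6.png

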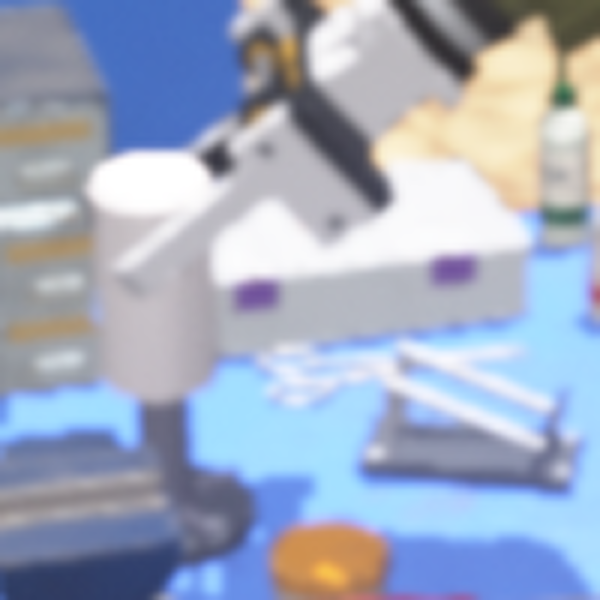

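>>> step_arm:
  targets:
    - [11.5, 9.6, 0, 0, 0, 0]
    - [11.5, 9.6, 0, 0, 0, 0]
    - [11.5, 9.6, 0, 0, 0, 0]
    - [7.7, 6.4, 0, 0, 0, 0]
    - [0, 0, 0, 0, 0, 0]
    - [0, 0, 0, 0, 0, 0]

```text
time_s: 9.3
ee_pos: [0.5291, 0.3868, 0.1021]
eef_rot: [-1.569, 0.877, -1.746]
force: [-0.2, 0.2, -1.5]
grip_width: 0.0581
```

Run:
```python
from h import *
o=get_obs();print(o['time_s'],o['qpos'].round(3),o['ee_pos'].round(4),o['eef_rot'].round(3),o['force'].round(1),o['moment'].round(2),o['grip_width'])
for n in("scene","wrist"):
    c=camera(n);p=c["pixels"]
    cv2.imwrite(f"pics/{n}7.png",cv2.resize(p[145:245,165:265,::-1],None,fx=6,fy=6,interpolation=2) if n=="scene" else p[:,:,::-1])
```

```text
9.3 [ 0.284  0.505  1.758  1.192  0.834 -0.377] [0.5291 0.3868 0.1021] [-1.569  0.877 -1.746] [-0.2  0.2 -1.5] [-0.6   0.04 -0.01] 0.058090191097912684
```

View pics/scene7.png

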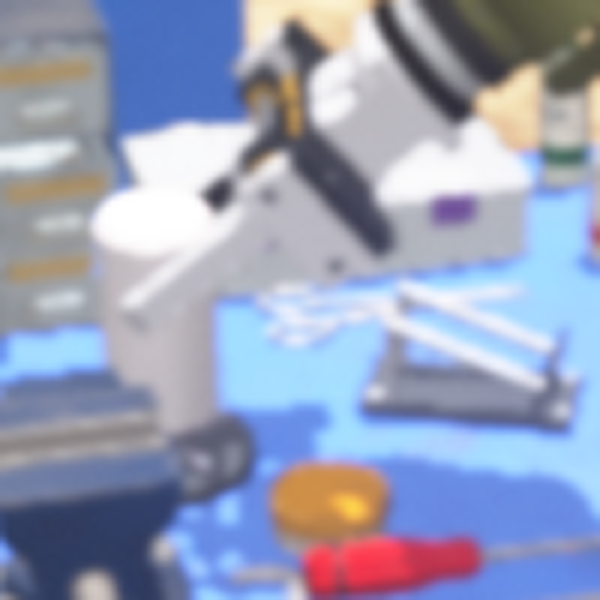

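View pics/wrist7.png

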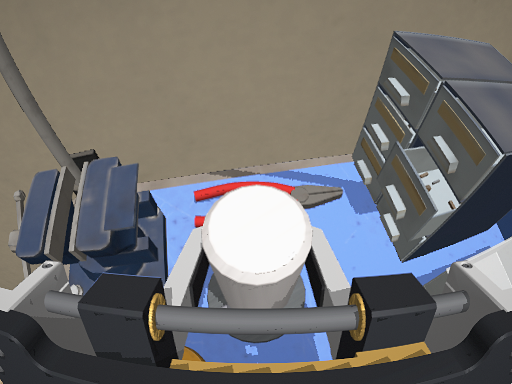

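>>> step_arm:
  targets:
    - [2, 1.7, 0, 0, 0, 0]
    - [2, 1.7, 0, 0, 0, 0]
    - [2, 1.7, 0, 0, 0, 0]
    - [2, 1.7, 0, 0, 0, 0]
    - [0, 0, 0, 0, 0, 0]

```text
time_s: 10.02
ee_pos: [0.5288, 0.3868, 0.0909]
eef_rot: [-1.571, 0.876, -1.747]
force: [-0.6, 0.8, -1.8]
grip_width: 0.0583
```

>>> step_arm:
  targets:
    - [1.1, 1, 0, 0, 0, 0]
    - [1.1, 1, 0, 0, 0, 0]
    - [0, 0, 0, 0, 0, 0]

```text
time_s: 10.4
ee_pos: [0.5289, 0.387, 0.0881]
eef_rot: [-1.57, 0.877, -1.747]
force: [1.0, 0.3, -2.3]
grip_width: 0.0581
```

>>> step_arm:
  targets:
    - [0.8, 0.7, 0, 0, 0, 0]
    - [0.8, 0.7, 0, 0, 0, 0]
    - [0, 0, 0, 0, 0, 0]

```text
time_s: 10.78
ee_pos: [0.529, 0.3871, 0.0862]
eef_rot: [-1.57, 0.877, -1.746]
force: [-0.6, -0.7, -0.1]
grip_width: 0.0578
```

>>> step_arm:
  targets:
    - [0.8, 0.6, 0, 0, 0, 0]
    - [0, 0, 0, 0, 0, 0]

```text
time_s: 11.02
ee_pos: [0.5291, 0.3872, 0.0861]
eef_rot: [-1.57, 0.878, -1.746]
force: [-2.7, -2.5, 8.0]
grip_width: 0.0581
```

>>> step_arm:
  targets:
    - [0, 0, 0, 0, 0, 0]
    - [0, 0, 0, 0, 0, 0]
    - [0, 0, 0, 0, 0, 0]
  gripper: 0.4

```text
time_s: 11.4
ee_pos: [0.5289, 0.387, 0.085]
eef_rot: [-1.57, 0.877, -1.747]
force: [-0.6, -0.0, -0.2]
grip_width: 0.0657
```

Run:
```python
from h import *
o=get_obs();print(o['time_s'],o['ee_pos'].round(4),o['force'].round(1),o['moment'].round(2),o['grip_width'])
c=camera("wrist");p=c["pixels"];cv2.imwrite("pics/w8.png",p[:,:,::-1])
```

```text
11.4 [0.5289 0.387  0.085 ] [-0.6 -0.  -0.2] [-0.32 -0.05  0.01] 0.0657420971210325
```

View pics/w8.png

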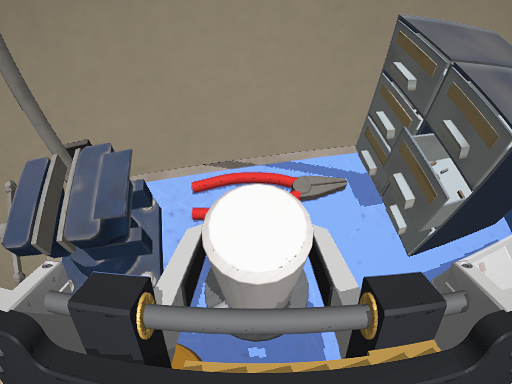

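>>> step_arm:
  targets:
    - [0, 0, 0, 0, 0, 0]
    - [0, 0, 0, 0, 0, 0]
    - [0, -10, 0, 0, 0, 0]
    - [0, -25, 0, 0, 0, 0]
    - [0, -35, 0, 0, 0, 0]
    - [0, -40, 0, 0, 0, 0]
    - [0, -40, 0, 0, 0, 0]
    - [0, 0, 0, 0, 0, 0]
    - [0, 0, 0, 0, 0, 0]
  gripper: 0.8

```text
time_s: 12.58
ee_pos: [0.5086, 0.2736, 0.1808]
eef_rot: [-1.57, 0.877, -1.747]
force: [0.0, -0.7, -0.5]
grip_width: 0.0846
```

Run:
```python
from h import *
o=get_obs();print(o['time_s'],o['ee_pos'].round(4),o['force'].round(1),o['qpos'].round(2),o['grip_width'])
for n in("scene","wrist","top"):
    c=camera(n);p=c["pixels"]
    cv2.imwrite(f"pics/{n}9.png",{"scene":cv2.resize(p[145:245,165:265,::-1],None,fx=6,fy=6,interpolation=2),"wrist":cv2.resize(p[:,:,::-1],None,fx=1.5,fy=1.5),"top":cv2.resize(p[130:250,120:280,::-1],None,fx=4.5,fy=4.5)}[n])
    if n=="scene":
        for z in(.02,.13):print(proj(c,[.526,.372,z]))
```

```text
12.575 [0.5086 0.2736 0.1808] [ 0.  -0.7 -0.5] [ 0.07  0.29  1.85  1.04  1.05 -0.33] 0.08463099854819658
[192.78721046 216.3532901 ]
[191.18189141 184.75419214]
```

View pics/scene9.png

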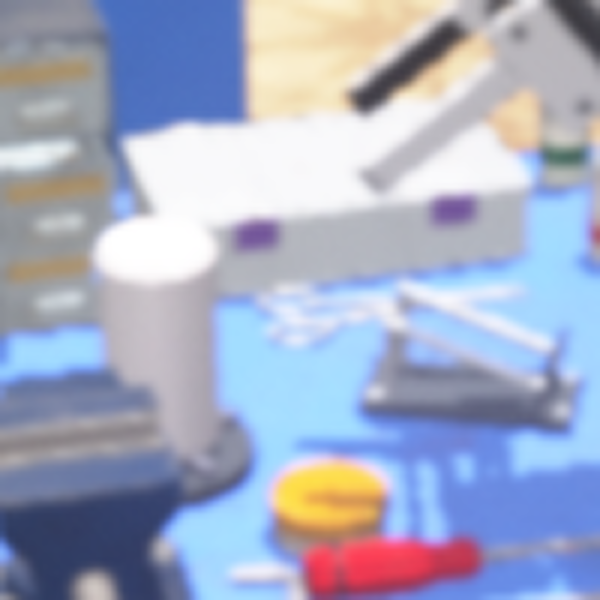

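View pics/wrist9.png

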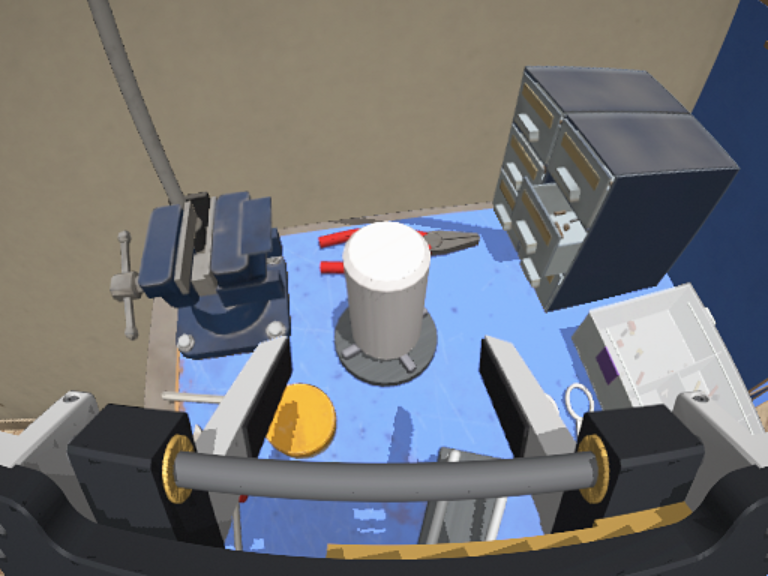

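View pics/top9.png

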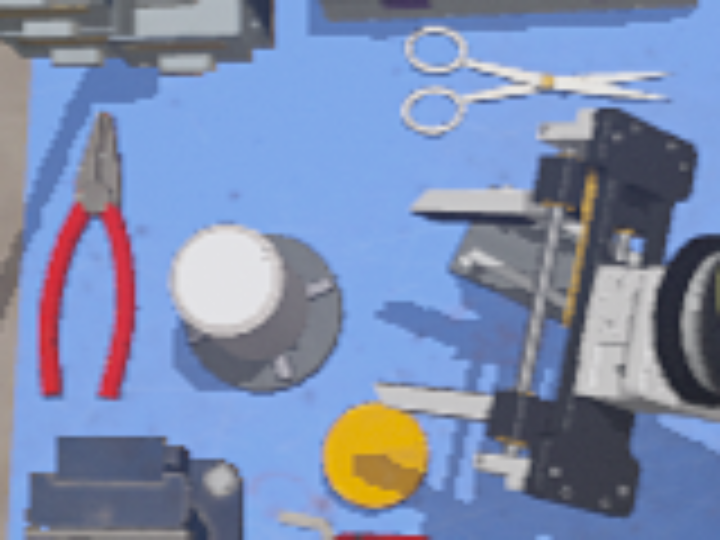

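Run:
```python
from h import *
from station import job
c=camera("top");p=c["pixels"];g=cv2.cvtColor(p,cv2.COLOR_RGB2GRAY)
m,st=comp(g>215,(171,192));cn=max(cv2.findContours(m.astype(np.uint8),0,1)[0],key=len);el=cv2.fitEllipse(cn);print(st,el[:2],onz(*pray(c,[el[0]]),.128)[0])
h=cv2.cvtColor(p,cv2.COLOR_RGB2HSV);g=(h[...,0]>18)&(h[...,0]<32)&(h[...,1]>180);m,s=comp(g,(203,225));ys,xs=np.nonzero(m);print("tin bbox",s)
print(get_obs()['time_s'],get_obs()['force'].round(1));print(job.hand_in())
```

```text
[159 181  21  21 348] ((169.10684204101562, 191.2540283203125), (19.94776725769043, 20.384138107299805)) [0.52597827 0.37420293 0.128     ]
tin bbox [193 220  21  22 299]
12.775 [ 0.1  0.2 -0.6]
the job is handed in; nothing more can be done
None
```

The cup is off its cradle and standing mouth down over the drying stand's post. I let it go there and handed the job in at about 12.8 s of robot time.

- **Moves:** I gripped the cup 32 mm from its closed end, lifted it straight up, and turned it 70° about the jaw axis while moving it over the stand. I then lowered it slowly. It stopped sinking at the height expected for a cup on the ribs, with the vertical force about 10 N above what it read hanging. I opened the gripper in two stages and backed it away along the fingers.
- **Cup position:** The last top view puts the centre of the cup's closed end at (0.526, 0.374). The stand measured (0.524–0.527, 0.372), so the offset is about 2 mm against 13 mm of play. The cup stands upright in the scene and wrist views, and the rib ends show around the rim. I did not measure the gap between rim and ribs separately.
- **Other objects:** The tin has the same outline position in the top view as at the start. The pliers and scissors look unmoved. The clipper is outside my final crops, so I did not recheck it; it lies well off the work path.
- **Readings that disagreed:** The gripper read 58 mm on a 60 mm cup, but the cup did not slip. My first estimate of the cradle's direction was about 3° off because the cradle was caught in the image mask; I corrected it to −115° before the grasp. One image measurement of the held cup failed because its mask spread into the background. I replaced it with a tighter one.

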